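# Lock the cover screw of the kiln control box

## Task

The cover screw of the blue kiln control box was left undone. Take the orange screwdriver out of the wooden tool stand, seat its blade fully in the screw's slot, push the screw in against its spring (about 16 N frees it; never push with more than 23 N) and turn it clockwise from the red marks to the green marks until it stops, so that it springs back up and locks when you lift off. Then put the screwdriver back upright in its empty hole of the stand; touch the box and the screw only with the screwdriver, and leave the reamer, the jar and the black paddle where they are.

Things in the scene. Friction and masses are not known exactly. Their poses are not given: they have to be found in the camera images.
- screw_mouth (a point): Centre of the round bore, 34 mm across, in the box's aluminium cover; on the cover's top face, 95 mm above the bench, on the screw's axis, z up. The screw's slot lies along this frame's x when undone (red marks on the cover) and is turned 1.22 rad clockwise from above when locked (green marks). The head's top lies 2 to 22 mm below this point: it varies and is not measured.
- screw_turn (a joint): Turn of the brass screw, rad, clockwise from above: 0 = undone, as at the start; end stop 1.22 = locked. Friction 0.08 N m. A latch tooth stops it at about 0.1 unless it is pushed in more than 4 mm against its spring (3 N plus 2.5 N per mm, so over 13 N) all the while it turns; let go at the locked end it springs up and stays above 1.12; let go half-way it stays half-way.
- control_box: The blue kiln control box (150 x 120 mm, 95 mm high) with cover and screw, fixed; origin at the centre of its underside, 95 mm below screw_mouth, same axes. Screw head 31 mm across, its slot a pocket 17 mm long, 4.8 wide, 6 deep, 1.5 mm chamfers, centred. The screw bottoms 6.5 mm down, at 19 N; pushing with more than 23 N spoils it: about 16 N is right.
- driver_grip (a point): Centre of the orange screwdriver's handle, half-way up: 28 mm along its x, 18 mm along its y, 70 mm tall; z points from blade to handle. Under the handle (z -35 to -41 mm) a black collar 34 mm across; then an 8 mm steel shaft.
- driver_tip (a point): Middle of the blade's end, 126 mm below driver_grip, same axes. The blade is 14 mm wide along x, 3 mm thick along y and 18 mm long.
- driver: The orange screwdriver, loose, about 140 g; origin on its axis at the collar's underside, 41 mm below driver_grip, 85 mm above the blade's end. It stands upright in a hole of the stand, collar resting on the board.
- stand_hole_a (a point): Centre of the mouth of one hole (20 mm across, 2 mm chamfer, through a 16 mm board, free space below) in the top of the wooden tool stand (80 x 200 mm, 100 mm high, fixed). z up. The holes lie 110 mm apart along the stand's y; this one at its -y end.
- stand_hole_b (a point): The same for the other hole, at the +y end. At the start the screwdriver stands in one of the two holes (either) and the reamer in the other.
- reamer: Bystander in the other hole: a reamer with a round brown wooden handle (24 mm thick, its top 76 mm above the stand), brass collar and black cone; origin at its collar's underside.
- jar: Bystander: closed glass jar, 76 mm across, 120 mm tall; origin at the centre of its underside.
- marver: Bystander: black graphite paddle 110 x 75 x 12 mm with a wooden handle, lying flat, 250 mm long over all; its plate lies to +x of the origin.
Not all that is in view belongs to the job. What is shaped like the driver but pink or turquoise is not meant. Leave any purple look-alike of the part that bears stand_hole_a alone.

How it is judged:
By the outcome, as a careful person would: the job done as asked, in the order asked, and still so for the second after the job is handed in, with the robot touching nothing.
It also fails if it takes over 72 s, if anything falls off the work surface, if the arm or the gripper's body presses on something with over 40 N, if the wrist force passes 120 N, or if a joint passes its speed limit or range.

## Robot

A 6-joint arm with a two-finger parallel gripper is mounted at the origin on the work surface. World frame = base frame: x ahead of the robot, y to its left, z up, the work surface at z = 0. Lengths are in m, angles in degrees, forces in N, time in s.
With the tool pointing down it reaches from about 0.4 to 0.825 m from the base axis. Payload 7 kg.
Tool frame: the origin (TCP) lies on the centre line of the jaws, within the pads' length; the fingertips stand 19 mm ahead of it and the grasp point (between the pads) is the TCP; z points along the fingers, y is the line along which they close (so a half turn about z gives the same grasp; the last joint's range is limited). The gripper opens to 88 mm and grips with 3 to 60 N. Pads are 19 mm wide; open, the fingers measure 130 mm over their backs; the gripper's body (78 mm by 193 mm) begins 47 mm behind the grasp point.
Start: joints at [-53.394, 20.546, 0.682, 0, -70.136, -16.507], TCP at [0.232, -0.634, 0.246] pointing down, gripper open.
Joint ranges: [-176.03, 176.03], [-82.01, 121.73], [-58.28, 71.71], [-173.87, 95.51], [-174.79, -0.11], [-173.66, 173.66]. Speed limits (degrees/s): [136.94, 136.94, 172.46, 180, 180, 180].

## Interface

Orientations are given as [roll, pitch, yaw] about the fixed x, y, z axes, in that order (R = Rz(yaw) Ry(pitch) Rx(roll)).
In Python, from plant import * gives the robot as it stands. The module is installed in compiled form; this text tells all that it offers.
- The arm moves only by the tool play_rows, never from a script. Its argument "deltas" is a list of rows, each a list of 6 numbers: the shift along the world's x, y, z scaled (see below), then the turn, a rotation vector about the world's x, y, z scaled (see below). A call has 1 to 10 rows; each row shifts and turns the commanded pose from where the row before left it; what a row does not reach is not made up. The controller multiplies each number of a shift by 800 mm and each number of a turn by 180 degrees. A row lasts 1/10 s, in which the tool goes at most 50 mm and 8.59 degrees, less where a joint would pass 70% of its speed; a pose out of reach is approached as far as the arm can. A call with a number of a shift or a turn outside -1 to 1 is refused whole. A call with a gripper value outside its range is refused whole. "gripper" is the gripper command: -1 is shut, 1 is fully open, values between are in proportion, set as the call begins (left out, the last holds). The fingers move at their own pace and stop on an object; the grip force is fixed at half the most. Time passes only in rows, so rows that do not move let the fingers close. It gives the time, the measured TCP pose, the force, the opening and the grip force at its end, in the units of the state.
- get_obs(): the state, without advancing time (a new reading comes with each control period).
- snapshot(name): name is "scene" or "top"; returns (picture, depth): 384x512x3 uint8, blue, green, red; 384x512 float32, m along the optical axis (not along the pixel's ray), 0 where there is no reading.
- camera_model(name): a dict with "fx", "fy", "cx", "cy" (pixels), "world_to_cam" (4x4, takes a point from world to camera coordinates). Camera axes: x right, y down, z forward; pixel columns grow to the right and rows downward; lengths in m; the calibration is good to about 2 mm. A picture is of the moment at which its call begins. camera_model takes no time and is no camera call.
- close_job(): hands the job in; it is judged then, once.
The state is a dict: "clock": time; "joint_pos": joint angles; "qvel": joint speeds; "tau": joint torques, N m; "tool_pos": TCP position; "orientation": TCP orientation; "force": force on the tool from outside, world axes, zero at the start; "moment": the same for the moment, N m; "opening": finger opening in m; "gripper_force": force on a finger pad.
Only numpy, scipy, OpenCV 4.12 (cv2) and the standard library are available. Lean on these libraries where they do the work, as an engineer would, in place of code of your own. Each camera call takes 0.05 s, during which the arm holds its last target. There are 200 camera calls.

## Working session

There is one attempt and no reset: what is moved stays moved. The work goes in short steps, Python scripts to look and compute and a tool call to move; the robot and the scene stay as the last step left them, time stands still between calls to the robot, and variables do not carry over. Pictures are saved under pics/ and viewed, at most 10 in all, crops included, and the job is handed in when it is done.

Besides the shell and the picture viewer there is one more tool, called after "Call:" by a JSON object that holds its "api" and its "payload". play_rows: Moves the arm, as the interface text tells. Its arguments: {"type":"object","properties":{"deltas":{"type":"array","items":{"type":"array","items":{"type":"number","minimum":-1,"maximum":1}}},"gripper":{"type":"number"}},"required":["deltas"]}

```bash
mkdir -p pics
cat > h.py <<'E'
from plant import *
import numpy as np, cv2
def shot(n):
    p,d=snapshot(n); return p.copy(),d.copy()
def ray(n,u,v):
    m=camera_model(n);T=np.linalg.inv(m["world_to_cam"])
    d=np.array([(u-m["cx"])/m["fx"],(v-m["cy"])/m["fy"],1.])
    return T[:3,3],T[:3,:3]@d
def onz(n,u,v,z):
    o,d=ray(n,u,v); return o+d*(z-o[2])/d[2]
def pts(n,dep):
    m=camera_model(n);T=np.linalg.inv(m["world_to_cam"])
    v,u=np.mgrid[:384,:512]
    c=np.stack([(u-m["cx"])/m["fx"]*dep,(v-m["cy"])/m["fy"]*dep,dep],-1)
    return c@T[:3,:3].T+T[:3,3]
def proj(n,P):
    m=camera_model(n);W=m["world_to_cam"];c=W[:3,:3]@np.array(P)+W[:3,3]
    return c[0]/c[2]*m["fx"]+m["cx"],c[1]/c[2]*m["fy"]+m["cy"]
E
python3 - <<'E'
from h import *
for n in("scene","top"):
    p,d=shot(n);np.savez(""+n+"0.npz",p=p,d=d)
    cv2.imwrite(f"pics/{n}0.png",cv2.resize(p,(800,600)))
    m=camera_model(n);T=np.linalg.inv(m["world_to_cam"]);print(n,m["fx"],T.round(3).tolist())
print(get_obs())
E
```

```text
scene 472.56224973586336 [[-0.402, 0.599, -0.692, 1.211], [0.916, 0.259, -0.307, 0.392], [-0.004, -0.757, -0.653, 0.773], [0.0, 0.0, 0.0, 1.0]]
top 452.8870644336412 [[0.008, -0.994, 0.106, 0.395], [-1.0, -0.01, -0.014, 0.099], [0.015, -0.106, -0.994, 1.195], [0.0, 0.0, 0.0, 1.0]]
{'clock': 0.1, 'joint_pos': array([-5.33954730e+01,  2.05863198e+01,  6.38941693e-01, -1.73203421e-02,
       -7.01342537e+01, -1.65058221e+01]), 'qvel': array([-0.00754514,  0.05676682,  0.11584483,  0.05572029, -0.04389765,
        0.01206413]), 'tau': array([-9.78635435e-04, -5.84160876e+01,  2.93750435e+01,  7.01539010e+00,
        1.01589609e-02, -5.81719632e-05]), 'tool_pos': array([ 0.23178337, -0.63353034,  0.24472845]), 'orientation': array([ 1.79917106e+02, -7.58256597e-03, -1.59907187e+02]), 'force': array([ 0.11321635, -0.53820202, -0.27456217]), 'moment': array([-0.01404247, -0.01062617, -0.043615  ]), 'gripper_force': 0.0, 'opening': 0.08736215410943426}
```

View pics/scene0.png

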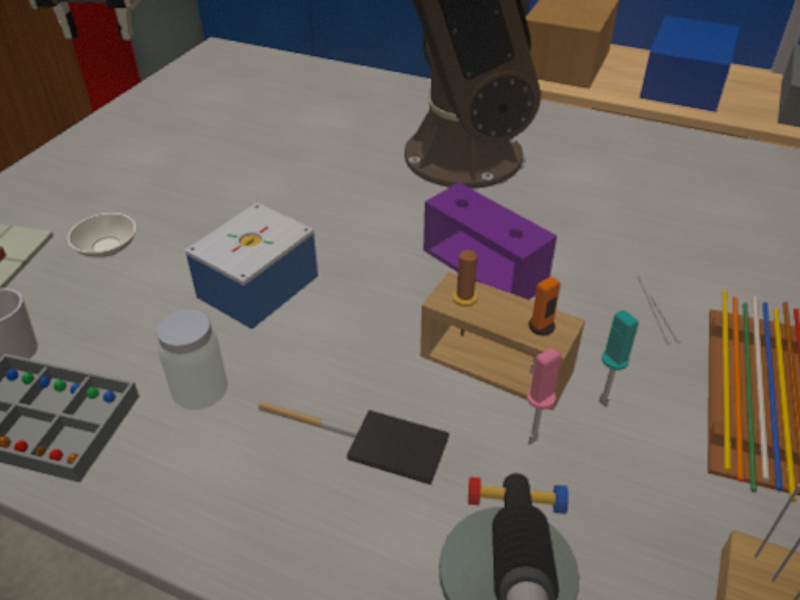

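View pics/top0.png

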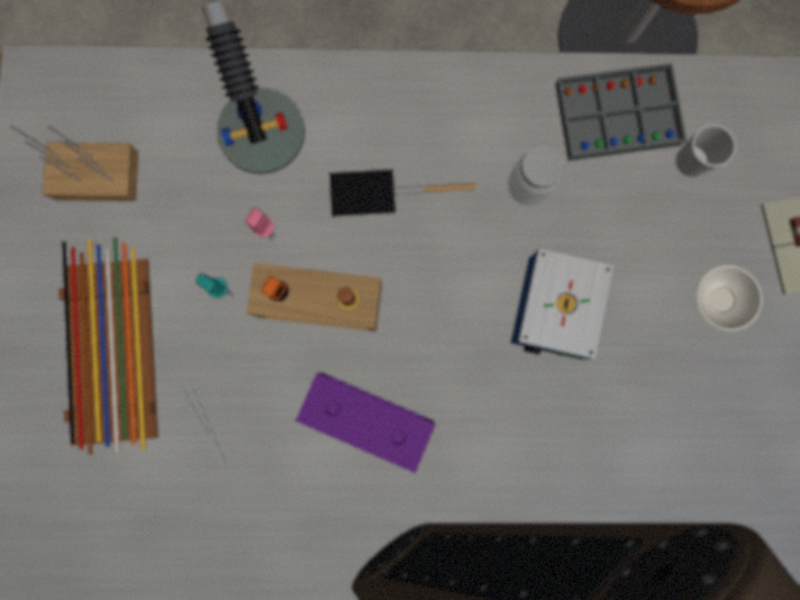

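The scene view shows the orange driver at about (543,305) and the reamer at (467,275) in the wooden stand, with the screw at (250,240). In the top view the driver is at (272,288), the reamer at (346,297) and the screw at (567,303), with red and green marks around it.

```bash
cat > m.py <<'E'
from h import *
def load(n): z=np.load(n+"0.npz"); return z["p"],z["d"]
def mask(p,h0,h1,s=120,v=60):
    return cv2.inRange(cv2.cvtColor(p,cv2.COLOR_BGR2HSV),(h0,s,v),(h1,255,255))
k=512/800
for n,dr,bx in(("top",(272,288),(567,303)),("scene",(543,305),(250,240))):
    p,d=load(n); P=pts(n,d)
    def roi(m,c,r):
        o=np.zeros_like(m);u,v=int(c[0]*k),int(c[1]*k);o[v-r:v+r,u-r:u+r]=m[v-r:v+r,u-r:u+r];return o
    # box marks and gold head, on cover plane
    for nm,mk in(("red",mask(p,0,6)|mask(p,174,180)),("green",mask(p,50,85,90,50)),("gold",mask(p,17,32,90,60))):
        mk=roi(mk,bx,28)
        cn,lab,st,ce=cv2.connectedComponentsWithStats(mk)
        for i in range(1,cn):
            if st[i,4]>5:print(n,nm,st[i,4],ce[i].round(1),onz(n,*ce[i],.095).round(4))
    mk=roi(mask(p,5,15,150,80),dr,28);q=P[mk>0];q=q[(q[:,2]>.1)]
    print(n,"drv n",len(q),"zmax",np.percentile(q[:,2],97))
    t=q[q[:,2]>.168];print(" top mean",t.mean(0).round(4),len(t)); r=cv2.minAreaRect((t[:,:2]*1000).astype(np.float32));print(r)
    u,v=int(bx[0]*k),int(bx[1]*k);print(" screw depth z",P[v-2:v+3,u-2:u+3,2].round(4).tolist())
    cov=P[(abs(P[...,2]-.095)<.006)&(abs(P[...,1]-onz(n,bx[0]*k,bx[1]*k,.095)[1])<.11)&(abs(P[...,0]-onz(n,bx[0]*k,bx[1]*k,.095)[0])<.11)]
    print(" cover",cov.mean(0).round(4),cv2.minAreaRect((cov[:,:2]*1000).astype(np.float32)))
    st=mask(p,8,25,60,60)>0
    b=P[(abs(P[...,2]-.1)<.006)&(abs(P[...,1]-onz(n,dr[0]*k,dr[1]*k,.1)[1])<.25)&(abs(P[...,0]-onz(n,dr[0]*k,dr[1]*k,.1)[0])<.07)&st]
    print(" board",b.mean(0).round(4),len(b),cv2.minAreaRect((b[:,:2]*1000).astype(np.float32)))
    S=5 if n=="top" else 4
    for nm,c in(("d",dr),("b",bx)):
        u,v=int(c[0]*k),int(c[1]*k);
        cv2.imwrite(f"pics/{n}_{nm}.png",cv2.resize(p[v-30:v+30,u-40:u+40],(400,300),interpolation=cv2.INTER_CUBIC))
im=np.vstack([np.hstack([cv2.imread(f"pics/{n}_{c}.png") for c in "db"]) for n in("top","scene")]);cv2.imwrite("pics/c1.png",im)
E
python3 m.py
```

```text
top gold 116 [361.9 193.8] [ 0.5    -0.1631  0.095 ]
top drv n 138 zmax 0.178100257131804
 top mean [0.514  0.2849 0.1752] 93
((514.666259765625, 285.7285461425781), (18.35943603515625, 26.667739868164062), 60.869873046875)
 screw depth z [[0.0904, 0.0949, 0.088, 0.0856, 0.0897], [0.0888, 0.0863, 0.0848, 0.0854, 0.0926], [0.0919, 0.0902, 0.0869, 0.0854, 0.0885], [0.0917, 0.0843, 0.0842, 0.0896, 0.0899], [0.0965, 0.088, 0.0878, 0.0873, 0.0907]]
 cover [ 0.5004 -0.1642  0.0947] ((501.35260009765625, -165.18890380859375), (122.13605499267578, 151.06097412109375), 77.35221099853516)
 board [0.5075 0.2297 0.0997] 2343 ((508.3631286621094, 231.1378631591797), (200.27041625976562, 79.2209701538086), 83.81938934326172)
scene gold 77 [160.  153.5] [ 0.4988 -0.1637  0.095 ]
scene drv n 358 zmax 0.17792330408754428
 top mean [0.5163 0.2865 0.1752] 114
((514.384765625, 285.9036865234375), (17.684040069580078, 24.79578971862793), 59.42839050292969)
 screw depth z [[0.0925, 0.0935, 0.0942, 0.0939, 0.0936], [0.0934, 0.0918, 0.0931, 0.0901, 0.0902], [0.0917, 0.0902, 0.0918, 0.0889, 0.0869], [0.0904, 0.0917, 0.0935, 0.088, 0.0922], [0.09, 0.089, 0.0891, 0.0951, 0.0945]]
 cover [ 0.5043 -0.1605  0.0965] ((497.85321044921875, -163.60223388671875), (124.65092468261719, 154.63192749023438), 77.71083068847656)
 board [0.5075 0.2291 0.1016] 1931 ((506.6024475097656, 231.515380859375), (201.26661682128906, 82.9417724609375), 84.275146484375)
```

View pics/c1.png

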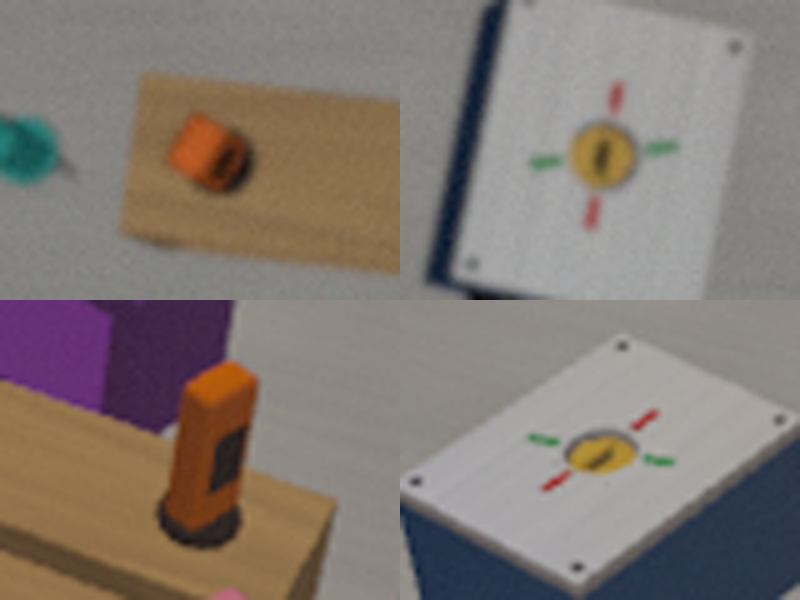

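The crops show the handle's long side at about -29° and the red marks and slot at about -12.6°, with the screw roughly 5–10 mm below the cover. Next I'll go above the driver at (0.5135, 0.286), yaw -29.3.

Call:
{"api": "play_rows", "payload": {"deltas": [[0.0176,0.0575,0.0,0,0,0.0363],[0.0176,0.0575,0.0,0,0,0.0363],[0.0176,0.0575,0.0,0,0,0.0363],[0.0176,0.0575,0.0,0,0,0.0363],[0.0176,0.0575,0.0,0,0,0.0363],[0.0176,0.0575,0.0,0,0,0.0363],[0.0176,0.0575,0.0,0,0,0.0363],[0.0176,0.0575,0.0,0,0,0.0363],[0.0176,0.0575,0.0,0,0,0.0363],[0.0176,0.0575,0.0,0,0,0.0363]], "gripper": 1}}

```text
clock: 1.1
tool_pos: [0.3726, -0.1721, 0.2457]
orientation: [-180.0, 0.0, -94.3]
force: [1.9, -0.5, 0.7]
opening: 0.0875
gripper_force: 0.0
```

Call:
{"api": "play_rows", "payload": {"deltas": [[0.0176,0.0575,0.0,0,0,0.0363],[0.0176,0.0575,0.0,0,0,0.0363],[0.0176,0.0575,0.0,0,0,0.0363],[0.0176,0.0575,0.0,0,0,0.0363],[0.0176,0.0575,0.0,0,0,0.0363],[0.0176,0.0575,0.0,0,0,0.0363],[0.0176,0.0575,0.0,0,0,0.0363],[0.0176,0.0575,0.0,0,0,0.0363],[0.0176,0.0575,0.0,0,0,0.0363],[0.0176,0.0575,0.0,0,0,0.0363]]}}

```text
clock: 2.1
tool_pos: [0.5136, 0.288, 0.2453]
orientation: [180.0, 0.0, -28.9]
force: [0.6, 0.4, 0.8]
opening: 0.0875
gripper_force: 0.0
```

Call:
{"api": "play_rows", "payload": {"deltas": [[0,0,0,0,0,0],[0,0,0,0,0,0]]}}

```text
clock: 2.3
tool_pos: [0.5132, 0.2869, 0.2442]
orientation: [179.9, 0.0, -29.2]
force: [-0.1, 0.4, -0.4]
opening: 0.0877
gripper_force: 0.0
```

Call:
{"api": "play_rows", "payload": {"deltas": [[0,-0.001,-0.03,0,0,0],[0,0,-0.03,0,0,0],[0,0,-0.03,0,0,0],[0,0,-0.025,0,0,0],[0,0,-0.009,0,0,0],[0,0,0,0,0,0]]}}

```text
clock: 2.9
tool_pos: [0.5131, 0.2841, 0.1458]
orientation: [179.9, 0.0, -29.3]
force: [0.8, -0.5, 0.4]
opening: 0.0877
gripper_force: 0.0
```

Call:
{"api": "play_rows", "payload": {"deltas": [[0,0,0,0,0,0],[0,0,0,0,0,0],[0,0,0,0,0,0],[0,0,0,0,0,0],[0,0,0,0,0,0],[0,0,0,0,0,0],[0,0,0,0,0,0],[0,0,0,0,0,0]], "gripper": -1}}

```text
clock: 3.7
tool_pos: [0.5135, 0.2853, 0.1463]
orientation: [180.0, 0.0, -29.2]
force: [0.6, -0.2, -0.6]
opening: 0.0293
gripper_force: 0.0
```

Call:
{"api": "play_rows", "payload": {"deltas": [[0,0,0,0,0,0],[0,0,0,0,0,0],[0,0,0,0,0,0],[0,0,0,0,0,0]]}}

```text
clock: 4.1
tool_pos: [0.5135, 0.2854, 0.1463]
orientation: [-180.0, 0.0, -29.2]
force: [-0.2, 1.2, -0.7]
opening: 0.0178
gripper_force: 30.0
```

Call:
{"api": "play_rows", "payload": {"deltas": [[0,0,0.03,0,0,0],[0,0,0.04,0,0,0],[0,0,0.05,0,0,0],[0,0,0.05,0,0,0],[0,0,0.045,0,0,0],[0,0,0.022,0,0,0],[0,0,0,0,0,0]]}}

```text
clock: 4.8
tool_pos: [0.5143, 0.2858, 0.339]
orientation: [-179.7, -0.1, -29.2]
force: [-1.1, 0.4, -2.4]
opening: 0.0182
gripper_force: 30.0
```

Call:
{"api": "play_rows", "payload": {"deltas": [[-0.00175,-0.0561,0,0,0,0.0092],[-0.00175,-0.0561,0,0,0,0.0092],[-0.00175,-0.0561,0,0,0,0.0092],[-0.00175,-0.0561,0,0,0,0.0092],[-0.00175,-0.0561,0,0,0,0.0092],[-0.00175,-0.0561,0,0,0,0.0092],[-0.00175,-0.0561,0,0,0,0.0092],[-0.00175,-0.0561,0,0,0,0.0092],[-0.00175,-0.0561,0,0,0,0.0092],[-0.00175,-0.0561,0,0,0,0.0092]]}}

```text
clock: 5.8
tool_pos: [0.4984, -0.1651, 0.3344]
orientation: [-180.0, 0.1, -12.6]
force: [1.0, 0.6, -1.7]
opening: 0.018
gripper_force: 30.0
```

Call:
{"api": "play_rows", "payload": {"deltas": [[0,0,-0.04,0,0,0],[0,0,-0.04,0,0,0],[0,0,-0.01,0,0,0],[0,0,0,0,0,0]]}}

```text
clock: 6.2
tool_pos: [0.4984, -0.1635, 0.2622]
orientation: [179.9, 0.2, -12.7]
force: [0.7, 1.0, -1.0]
opening: 0.018
gripper_force: 30.0
```

Run:
```python
from h import *
o=get_obs();print(o["tool_pos"],o["orientation"],o["opening"],o["joint_pos"],o["force"])
ims=[]
for n,c in(("scene",(160,140)),("top",(362,194))):
    p,d=shot(n);np.savez(n+"1.npz",p=p,d=d)
    u,v=c;ims.append(cv2.resize(p[v-37:v+38,u-50:u+50],(800,600),interpolation=cv2.INTER_CUBIC)[:, :])
cv2.imwrite("pics/s1.png",np.hstack([cv2.resize(i,(400,300)) for i in ims]))
cv2.imwrite("pics/s1big.png",ims[0])
# screw from scene0/top0 marks: red/green by colour difference
for n in("top","scene"):
    z=np.load(n+"0.npz");p=z["p"].astype(int);c=(362,194) if n=="top" else (160,153)
    r=26;sub=p[c[1]-r:c[1]+r,c[0]-r:c[0]+r];b,g,rr=sub[...,0],sub[...,1],sub[...,2]
    for nm,w in(("red",np.clip(rr-np.maximum(b,g)-30,0,None)*(g-b<25)),("green",np.clip(g-np.maximum(b,rr)-18,0,None))):
        cn,lab,st,ce=cv2.connectedComponentsWithStats((w>0).astype(np.uint8))
        for i in range(1,cn):
            if st[i,4]>4:
                vv,uu=np.nonzero(lab==i);ww=w[vv,uu];u,v=(uu*ww).sum()/ww.sum()+c[0]-r,(vv*ww).sum()/ww.sum()+c[1]-r
                print(n,nm,st[i,4],round(u,1),round(v,1),onz(n,u,v,.095).round(4))
```

```text
[ 0.49843191 -0.16345173  0.26217407] [179.93940669   0.23829863 -12.66102775] 0.018037040858713632 [ 3.28619411e+00  5.81278938e+00 -1.65079046e+01 -7.78182949e-03
 -6.79250820e+01  7.40558442e+01] [ 0.65332318  0.95147237 -1.03957309]
top red 14 364.8 182.0 [ 0.529  -0.1705  0.095 ]
top red 18 360.0 205.1 [ 0.4721 -0.158   0.095 ]
top green 11 373.8 192.2 [ 0.5043 -0.1924  0.095 ]
top green 14 350.6 195.0 [ 0.4968 -0.1352  0.095 ]
scene red 13 168.5 146.5 [ 0.4676 -0.1598  0.095 ]
scene red 13 150.7 158.8 [ 0.5244 -0.1726  0.095 ]
scene green 10 148.5 150.6 [ 0.5    -0.1948  0.095 ]
scene green 11 171.2 154.7 [ 0.4923 -0.1371  0.095 ]
```

View pics/s1.png

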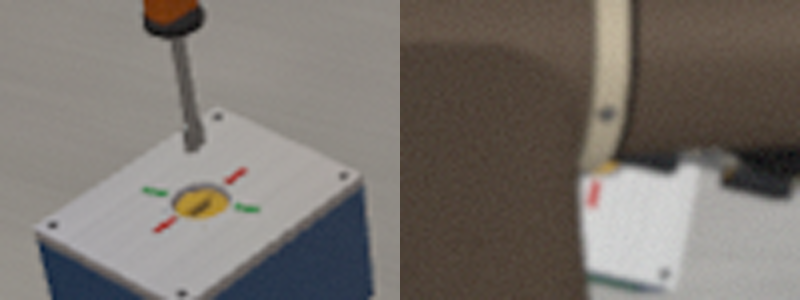

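The crop shows the blade just above the cover at about (193,150), behind the screw at (200,203). The top view is blocked by the arm. I'll lower the blade and compare it with the screw in the scene view.

Call:
{"api": "play_rows", "payload": {"deltas": [[0,0,-0.015,0,0,0],[0,0,-0.015,0,0,0],[0,0,0,0,0,0],[0,0,0,0,0,0]]}}

```text
clock: 6.7
tool_pos: [0.4994, -0.1634, 0.2397]
orientation: [180.0, 0.0, -12.6]
force: [0.2, -0.8, -1.0]
opening: 0.0182
gripper_force: 30.0
```

Run:
```python
from h import *
ims=[shot("scene")[0].astype(float) for _ in range(6)]
p=np.mean(ims,0);o=get_obs();t=o["tool_pos"];print(t,o["orientation"]);np.savez("scene2.npz",p=p)
u0,v0=120,100
c=cv2.resize(p[v0:v0+75,u0:u0+100].astype(np.uint8),(800,600),interpolation=cv2.INTER_CUBIC)
cv2.imwrite("pics/s2.png",c)
for dz in(.131,.113,.06): 
    a=proj("scene",t-[0,0,dz]);print(dz,np.round(a,1),"crop",round((a[0]-u0+.5)*8),round((a[1]-v0+.5)*8))
```

```text
[ 0.49969805 -0.16352495  0.24029728] [-1.79996216e+02 -3.49178432e-02 -1.26619367e+01]
0.131 [159.  148.8] crop 316 395
0.113 [158.  142.6] crop 308 345
0.06 [154.7 123.4] crop 282 191
```

View pics/s2.png

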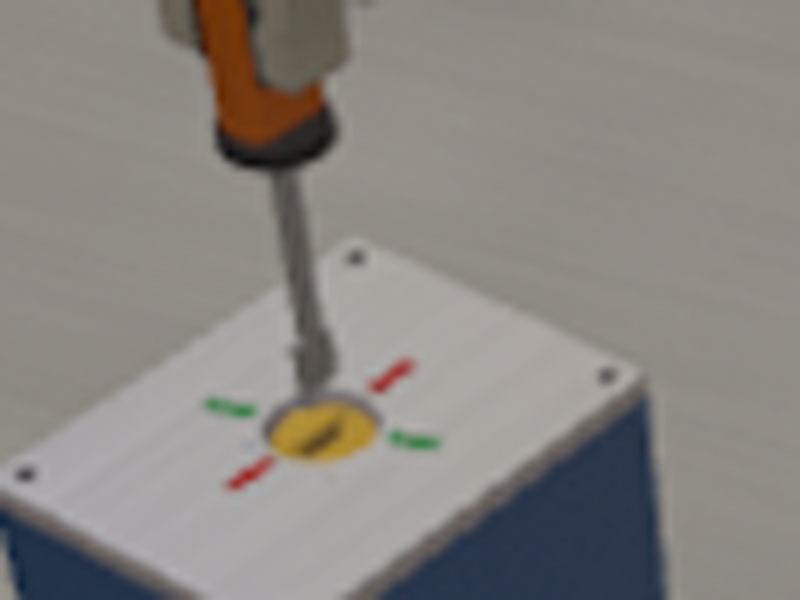

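The blade's end is centred at about (318,387) in the crop. The marks put the screw's axis at about (321,425).

Run:
```python
from h import *
def f(cu,cv,z): return onz("scene",120+cu/8-.5,100+cv/8-.5,z)
t=f(318,387,.1093);s=f(321,425,.095);print(t,s,s-t)
s0=np.array([(.4676+.5244+.5+.4923)/4,-(.1598+.1726+.1948+.1371)/4,.095]);print(s0, s0-t)
z=np.load("scene2.npz")["p"]
m=(z[...,2]-z[...,0]>45)&(z[...,1]-z[...,0]>25);v,u=np.nonzero(m[145:165,145:175]);print("gold c",u.mean()+145,v.mean()+145, 'crop',(u.mean()+25.5)*8,(v.mean()+45.5)*8)
# shaft centre line
g=z.mean(2)
for r in range(122,141,3):
    row=g[r,148:168];w=np.clip(np.median(row)-20-row,0,None);print(r,round((w*np.arange(148,168)).sum()/max(w.sum(),1),2))
for dz in(.05,.06,.08,.1): print(np.round(proj("scene",[.4997,-.1635,.2403-dz]),2))
```

```text
[ 0.49635129 -0.16505268  0.1093    ] [ 0.49637865 -0.16627054  0.095     ] [ 2.73548023e-05 -1.21786694e-03 -1.43000000e-02]
[ 0.496075 -0.166075  0.095   ] [-0.00027629 -0.00102232 -0.0143    ]
gold c 159.9375 153.575 crop 323.5 432.6
122 154.94
125 155.53
128 156.01
131 156.78
134 156.88
137 157.5
140 158.09
[154.07 119.58]
[154.71 123.35]
[155.97 130.76]
[157.2  137.98]
```

Call:
{"api": "play_rows", "payload": {"deltas": [[0,-0.0012,-0.008,0,0,0],[0,0,-0.006,0,0,0],[0,0,-0.0025,0,0,0],[0,0,-0.0025,0,0,0],[0,0,0,0,0,0],[0,0,0,0,0,0]]}}

```text
clock: 7.6
tool_pos: [0.4996, -0.1644, 0.2248]
orientation: [180.0, 0.0, -12.7]
force: [-0.7, -0.6, -0.8]
opening: 0.0179
gripper_force: 30.0
```

Call:
{"api": "play_rows", "payload": {"deltas": [[0,0,-0.00125,0,0,0],[0,0,-0.00125,0,0,0],[0,0,0,0,0,0]]}}

```text
clock: 7.9
tool_pos: [0.4995, -0.1644, 0.2227]
orientation: [-180.0, 0.0, -12.7]
force: [-0.2, -0.1, -1.3]
opening: 0.0181
gripper_force: 30.0
```

Call:
{"api": "play_rows", "payload": {"deltas": [[0,0,-0.00125,0,0,0],[0,0,-0.00125,0,0,0],[0,0,0,0,0,0]]}}

```text
clock: 8.2
tool_pos: [0.4994, -0.1644, 0.2206]
orientation: [180.0, 0.0, -12.7]
force: [-0.5, 0.6, -1.5]
opening: 0.0178
gripper_force: 30.0
```

Call:
{"api": "play_rows", "payload": {"deltas": [[0,0,-0.00125,0,0,0],[0,0,-0.00125,0,0,0],[0,0,0,0,0,0]]}}

```text
clock: 8.5
tool_pos: [0.4995, -0.1644, 0.2186]
orientation: [180.0, 0.0, -12.7]
force: [-0.5, -0.6, -1.7]
opening: 0.018
gripper_force: 30.0
```

Call:
{"api": "play_rows", "payload": {"deltas": [[0,0,-0.00125,0,0,0],[0,0,-0.00125,0,0,0],[0,0,0,0,0,0]]}}

```text
clock: 8.8
tool_pos: [0.4994, -0.1644, 0.2166]
orientation: [180.0, 0.0, -12.7]
force: [-0.2, -0.1, -1.5]
opening: 0.0178
gripper_force: 30.0
```

Call:
{"api": "play_rows", "payload": {"deltas": [[0,0,-0.00125,0,0,0],[0,0,-0.00125,0,0,0],[0,0,0,0,0,0]]}}

```text
clock: 9.1
tool_pos: [0.4997, -0.1645, 0.2151]
orientation: [180.0, -0.0, -12.6]
force: [-1.0, 0.8, 2.6]
opening: 0.0178
gripper_force: 30.0
```

Run:
```python
from h import *
p=np.mean([shot("scene")[0].astype(float) for _ in range(4)],0);o=get_obs();print(o["tool_pos"],o["force"])
c=cv2.resize(p[128:173,130:190].astype(np.uint8),(800,600),interpolation=cv2.INTER_CUBIC)
cv2.imwrite("pics/s3.png",c)
```

```text
[ 0.49967977 -0.16448415  0.21508213] [-1.60568067 -0.36757564  2.75576799]
```

View pics/s3.png

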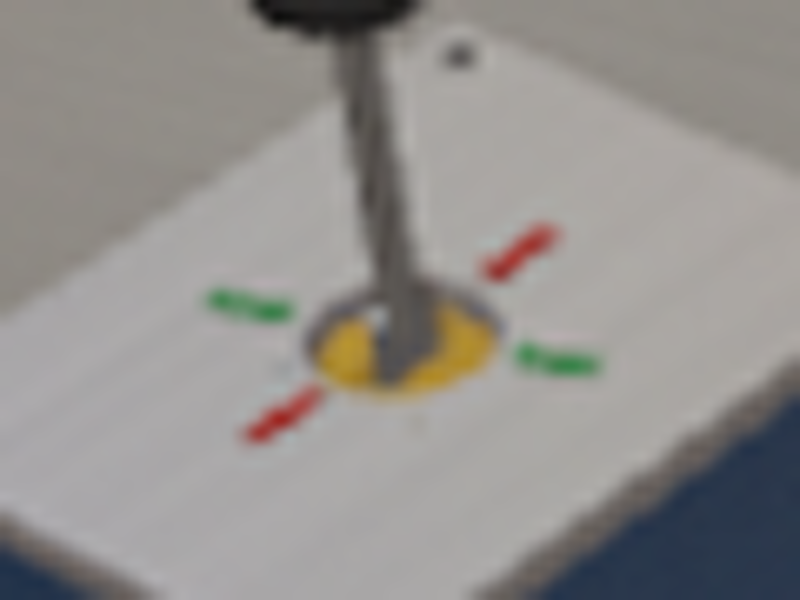

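The blade is inside the bore, over the head at about (400,360), with roughly 4 N of contact. I'll use the stored depth to check whether it is seated: head top at 0.090 means seated, 0.084 means resting on the head.

Run:
```python
from h import *
for n,c in(("top",(361.9,193.8)),("scene",(160,153.5))):
    z=np.load(n+"0.npz");p=z["p"].astype(int);P=pts(n,z["d"])
    g=(p[...,2]-p[...,0]>50)&(p[...,1]-p[...,0]>25)
    v,u=np.mgrid[:384,:512];near=np.hypot(u-c[0],v-c[1])<9
    g&=near;g=cv2.erode(g.astype(np.uint8),np.ones((2,2)))>0
    cov=(np.hypot(u-c[0],v-c[1])<25)&(np.hypot(u-c[0],v-c[1])>14)&(abs(P[...,2]-.095)<.01)&(p.min(2)>90)
    print(n,g.sum(),np.median(P[g][:,2]),P[g][:,2].mean(),P[g][:,2].std(),"cover",np.median(P[cov][:,2]),cov.sum())
ds=[shot("scene")[1] for _ in range(10)]
d=np.median(ds,0);P=pts("scene",d);p=np.load("scene0.npz")["p"].astype(int)
q,_=shot("scene");q=q.astype(int)
g=(q[...,2]-q[...,0]>50)&(q[...,1]-q[...,0]>25);g&=np.hypot(u-160,v-153.5)<9
c=(np.hypot(u-160,v-153.5)<22)&(np.hypot(u-160,v-153.5)>13)&(v>153)&(q.min(2)>90)
print(g.sum(),np.median(P[g][:,2]),P[g][:,2].std(),np.median(P[c][:,2]))
```

```text
top 81 0.090140678054347 0.10405413688899484 0.12203981511698318 cover 0.09480010901604374 1343
scene 55 0.09224534942016194 0.09205336907947485 0.0021668812096841054 cover 0.09706821849193525 1055
45 0.09186449503335803 0.0013005775517095312 0.09697472662597573
```

The head is 4.8 mm below the cover, at z≈0.090, and the tip is at 0.084, so the blade is fully seated. Now I'll push.

Call:
{"api": "play_rows", "payload": {"deltas": [[0,0,-0.00125,0,0,0],[0,0,-0.00125,0,0,0],[0,0,0,0,0,0],[0,0,0,0,0,0]]}}

```text
clock: 10.25
tool_pos: [0.4998, -0.1645, 0.2132]
orientation: [180.0, -0.0, -12.7]
force: [-1.6, 0.5, 6.5]
opening: 0.018
gripper_force: 30.0
```

Call:
{"api": "play_rows", "payload": {"deltas": [[0,0,-0.00125,0,0,0],[0,0,-0.00125,0,0,0],[0,0,0,0,0,0],[0,0,0,0,0,0]]}}

```text
clock: 10.65
tool_pos: [0.4999, -0.1646, 0.2117]
orientation: [180.0, -0.1, -12.6]
force: [-1.8, 0.8, 11.6]
opening: 0.0177
gripper_force: 30.0
```

Call:
{"api": "play_rows", "payload": {"deltas": [[0,0,-0.00125,0,0,0],[0,0,-0.0003,0,0,0],[0,0,0,0,0,0],[0,0,0,0,0,0]]}}

```text
clock: 11.05
tool_pos: [0.4999, -0.1646, 0.2108]
orientation: [180.0, -0.1, -12.6]
force: [-3.1, 1.4, 12.0]
opening: 0.0182
gripper_force: 30.0
```

Call:
{"api": "play_rows", "payload": {"deltas": [[-0.0005,0.0002,-0.0008,0,0,0],[0,0,0,0,0,0],[0,0,0,0,0,0]]}}

```text
clock: 11.35
tool_pos: [0.4998, -0.1645, 0.2104]
orientation: [180.0, -0.1, -12.6]
force: [-3.0, 1.1, 13.5]
opening: 0.018
gripper_force: 30.0
```

Run:
```python
from h import *
f=[]
for _ in range(6):
    snapshot("scene");o=get_obs();f.append(np.r_[o["force"],o["moment"],o["tool_pos"]])
print(np.mean(f,0).round(4))
```

```text
[-2.66980e+00  9.74000e-01  1.35785e+01  4.83500e-01  1.39190e+00
 -7.90000e-03  4.99800e-01 -1.64500e-01  2.10400e-01]
```

Call:
{"api": "play_rows", "payload": {"deltas": [[-0.0003,0,-0.0005,0,0,-0.02],[0,0,0,0,0,-0.025],[0,0,0,0,0,-0.025],[0,0,0,0,0,-0.025],[0,0,0,0,0,0]]}}

```text
clock: 12.15
tool_pos: [0.5, -0.1645, 0.2103]
orientation: [-180.0, -0.2, -29.9]
force: [-2.9, 1.2, 13.1]
opening: 0.0181
gripper_force: 30.0
```

```bash
cat > f.py <<'E'
from h import *
f=[]
for _ in range(4):
    snapshot("scene");o=get_obs();f.append(np.r_[o["force"],o["moment"],o["tool_pos"],o["orientation"]])
print(np.mean(f,0).round(4)[:9],f[-1][9:].round(2),o["joint_pos"][5],o["opening"])
E
python3 f.py
```

```text
[-1.6665  0.9037 13.8547  0.625   1.0629  0.0779  0.5    -0.1645  0.2102] [-1.7996e+02 -1.7000e-01 -2.9720e+01] 57.05231670803603 0.018026606645189975
```

Moment is about 0.08 N m, friction only, so it has passed the latch. I'll continue turning.

Call:
{"api": "play_rows", "payload": {"deltas": [[0,0,0,0,0,-0.03],[0,0,0,0,0,-0.03],[0,0,0,0,0,-0.03],[0,0,0,0,0,-0.03],[0,0,0,0,0,-0.03],[0,0,0,0,0,-0.03],[0,0,0,0,0,0]]}}

```text
clock: 13.05
tool_pos: [0.4996, -0.1647, 0.2102]
orientation: [-179.9, -0.1, -62.3]
force: [-2.7, 0.9, 14.4]
opening: 0.0179
gripper_force: 30.0
```

```bash
python3 f.py
```

```text
[-2.6403  0.5186 14.3451  0.2228  1.4665  0.092   0.4996 -0.1647  0.2102] [-1.7993e+02 -1.2000e-01 -6.2120e+01] 24.652052406560482 0.018377936054608322
```

Turned 49.5° so far, with a steady push of about 15.8 N. Now about 20° more.

Call:
{"api": "play_rows", "payload": {"deltas": [[0,0,0,0,0,-0.03],[0,0,0,0,0,-0.03],[0,0,0,0,0,-0.03],[0,0,0,0,0,-0.02],[0,0,0,0,0,0]]}}

```text
clock: 13.75
tool_pos: [0.4994, -0.1648, 0.2101]
orientation: [-179.9, -0.1, -82.0]
force: [-2.4, 0.5, 14.7]
opening: 0.0179
gripper_force: 30.0
```

```bash
python3 f.py
```

```text
[-3.4113  0.7892 14.7503  0.254   1.7119  0.0699  0.4994 -0.1648  0.2101] [-1.7992e+02 -8.0000e-02 -8.1920e+01] 4.851594487518586 0.01764246423591072
```

Call:
{"api": "play_rows", "payload": {"deltas": [[0,0,0,0,0,-0.01],[0,0,0,0,0,-0.01],[0,0,0,0,0,0]]}}

```text
clock: 14.25
tool_pos: [0.4993, -0.1648, 0.2101]
orientation: [-179.9, -0.1, -85.6]
force: [-2.9, 1.6, 15.3]
opening: 0.0179
gripper_force: 30.0
```

```bash
python3 f.py
```

```text
[-3.4309  0.2654 14.7644  0.2565  1.7759  0.1001  0.4993 -0.1648  0.2101] [-1.7992e+02 -7.0000e-02 -8.5520e+01] 1.2533860943504522 0.01784851228042834
```

Call:
{"api": "play_rows", "payload": {"deltas": [[0,0,0,0,0,-0.01],[0,0,0,0,0,-0.01],[0,0,0,0,0,0]]}}

```text
clock: 14.75
tool_pos: [0.4993, -0.1648, 0.2101]
orientation: [-179.9, -0.1, -89.2]
force: [-3.5, 0.5, 15.2]
opening: 0.0178
gripper_force: 30.0
```

```bash
python3 f.py
```

```text
[-3.1978  0.218  14.5882  0.2794  1.8306  0.0724  0.4993 -0.1647  0.2101] [-1.7992e+02 -7.0000e-02 -8.9120e+01] -2.3489004951466543 0.017841947210725788
```

Call:
{"api": "play_rows", "payload": {"deltas": [[0,0,0,0,0,-0.01],[0,0,0,0,0,0]]}}

```text
clock: 15.15
tool_pos: [0.4993, -0.1647, 0.2101]
orientation: [-179.9, -0.1, -91.0]
force: [-4.1, 1.4, 14.0]
opening: 0.0175
gripper_force: 30.0
```

```bash
python3 f.py
```

```text
[-3.7967  0.7124 14.8054  0.2821  1.8276  0.1009  0.4992 -0.1647  0.2101] [-1.7992e+02 -7.0000e-02 -9.0920e+01] -4.146653286182279 0.018124497011011573
```

Call:
{"api": "play_rows", "payload": {"deltas": [[0,0,0,0,0,-0.01],[0,0,0,0,0,-0.01],[0,0,0,0,0,0]]}}

```text
clock: 15.65
tool_pos: [0.4992, -0.1647, 0.2101]
orientation: [-179.9, -0.1, -94.6]
force: [-3.4, 1.4, 14.7]
opening: 0.0176
gripper_force: 30.0
```

```bash
python3 f.py
python3 - <<'E'
from h import *
p=np.mean([shot("scene")[0].astype(float) for _ in range(4)],0)
cv2.imwrite("pics/s4.png",cv2.resize(p[128:173,130:190].astype(np.uint8),(800,600),interpolation=cv2.INTER_CUBIC))
E
```

```text
[-3.5518  0.0159 14.5587  0.3398  1.8724  0.0382  0.4992 -0.1647  0.2101] [-1.7992e+02 -6.0000e-02 -9.4520e+01] -7.747456141713991 0.01788691959847307
```

View pics/s4.png

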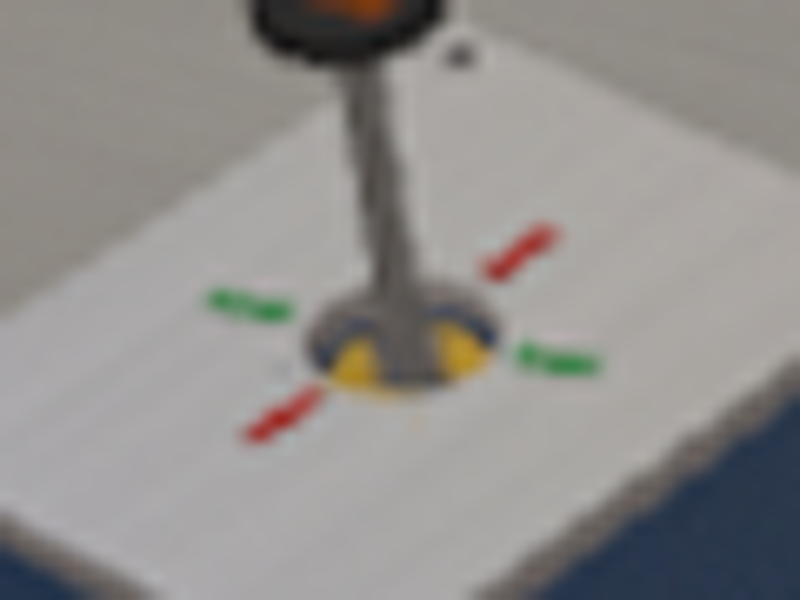

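The blade is seated in the brass head, with the handle's broad side near the green direction. I'll turn a little further to feel for the stop.

Call:
{"api": "play_rows", "payload": {"deltas": [[0,0,0,0,0,-0.01],[0,0,0,0,0,-0.01],[0,0,0,0,0,0]]}}

```text
clock: 16.35
tool_pos: [0.4992, -0.1647, 0.2101]
orientation: [-179.9, -0.1, -98.2]
force: [-3.0, -0.1, 14.0]
opening: 0.0178
gripper_force: 30.0
```

```bash
sed -i 's/range(4)/range(8)/' f.py; python3 f.py;  python3 - <<'E'
from h import *
o=get_obs();print(o["moment"],o["tau"][5])
m=camera_model("scene");
# apparent blade/handle yaw: orange handle edges unseen here; gold mask shape
p=np.mean([shot("scene")[0].astype(float) for _ in range(8)],0);np.savez("scene4.npz",p=p)
E
```

```text
[-3.889   0.7898 14.7012  0.4211  1.9393  0.1799  0.4992 -0.1647  0.2101] [-1.7992e+02 -5.0000e-02 -9.8110e+01] -11.33940585408715 0.01749744562087208
[0.45037038 1.99579371 0.17726974] -0.18177766352891922
```

Call:
{"api": "play_rows", "payload": {"deltas": [[0,0,0,0,0,-0.01],[0,0,0,0,0,0]]}}

```text
clock: 17.35
tool_pos: [0.4992, -0.1647, 0.21]
orientation: [-179.9, -0.1, -100.0]
force: [-3.5, 0.9, 14.7]
opening: 0.0178
gripper_force: 30.0
```

```bash
python3 f.py
```

```text
[-4.0736  0.8991 15.0106  0.4434  1.9599  0.2425  0.4991 -0.1647  0.21  ] [-1.7993e+02 -5.0000e-02 -9.9910e+01] -13.13681762926622 0.017970683693570744
```

Call:
{"api": "play_rows", "payload": {"deltas": [[0,0,0,0,0,-0.01],[0,0,0,0,0,0]]}}

```text
clock: 17.95
tool_pos: [0.4991, -0.1647, 0.21]
orientation: [-179.9, -0.1, -101.8]
force: [-4.2, 1.4, 14.6]
opening: 0.0179
gripper_force: 30.0
```

```bash
python3 f.py
```

```text
[-3.9379  0.8963 15.1557  0.4812  1.9956  0.2927  0.4991 -0.1647  0.21  ] [-1.7993e+02 -5.0000e-02 -1.0170e+02] -14.932153035630197 0.017939052019377375
```

The moment rises linearly, so the stop is reached. I'll relax the wind-up a little and lift straight off.

Call:
{"api": "play_rows", "payload": {"deltas": [[0,0,0,0,0,0.02],[0,0,0,0,0,0.015],[0,0,0,0,0,0],[0,0,0.003,0,0,0],[0,0,0.003,0,0,0],[0,0,0,0,0,0]]}}

```text
clock: 18.95
tool_pos: [0.4989, -0.1645, 0.2139]
orientation: [-180.0, -0.0, -95.4]
force: [-0.0, 0.1, 6.3]
opening: 0.018
gripper_force: 30.0
```

```bash
python3 f.py
```

```text
[-1.1981 -0.7027  6.2069 -0.2252  0.6796  0.0735  0.499  -0.1646  0.2137] [-1.7998e+02 -3.0000e-02 -9.5450e+01] -8.649400994495638 0.018223262872088104
```

Call:
{"api": "play_rows", "payload": {"deltas": [[0,0,0.003,0,0,0],[0,0,0.003,0,0,0],[0,0,0.004,0,0,0],[0,0,0.01,0,0,0],[0,0,0.02,0,0,0],[0,0,0.03,0,0,0],[0,0,0.04,0,0,0],[0,0,0.04,0,0,0],[0,0,0.01,0,0,0],[0,0,0,0,0,0]]}}

```text
clock: 20.35
tool_pos: [0.4992, -0.1642, 0.343]
orientation: [-179.8, 0.0, -95.5]
force: [0.3, 0.5, -2.1]
opening: 0.018
gripper_force: 30.0
```

```bash
python3 f.py
python3 - <<'E'
from h import *
p=np.mean([shot("scene")[0].astype(float) for _ in range(6)],0)
np.savez("scene5.npz",p=p)
a=cv2.resize(p[128:173,130:190].astype(np.uint8),(400,300),interpolation=cv2.INTER_CUBIC)
b=cv2.resize(p[40:130,100:220].astype(np.uint8),(400,300),interpolation=cv2.INTER_CUBIC)
cv2.imwrite("pics/s5.png",np.hstack([a,b]))
E
```

```text
[-0.0914  0.109  -1.9634  0.0317  0.099  -0.005   0.4984 -0.1641  0.3403] [ 1.7992e+02 -1.0000e-02 -9.5460e+01] -8.651922784239725 0.0177061903059442
```

View pics/s5.png

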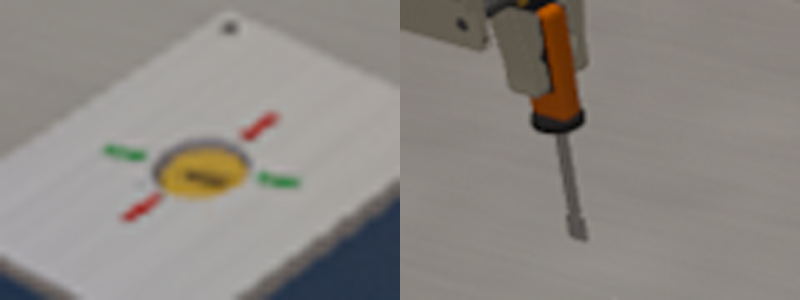

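The slot now lies along the green marks and the head has sprung up. The driver hangs straight in the grip. Back to the hole.

Call:
{"api": "play_rows", "payload": {"deltas": [[0.0018,0.0562,0,0,0,0.0368],[0.0018,0.0562,0,0,0,0.0368],[0.0018,0.0562,0,0,0,0.0368],[0.0018,0.0562,0,0,0,0.0368],[0.0018,0.0562,0,0,0,0.0368],[0.0018,0.0562,0,0,0,0.0368],[0.0018,0.0562,0,0,0,0.0368],[0.0018,0.0562,0,0,0,0.0368],[0.0018,0.0562,0,0,0,0.0368],[0.0018,0.0562,0,0,0,0.0368]]}}

```text
clock: 22.05
tool_pos: [0.513, 0.2872, 0.3415]
orientation: [-180.0, -0.0, -28.9]
force: [1.0, 0.2, -1.2]
opening: 0.0177
gripper_force: 30.0
```

Call:
{"api": "play_rows", "payload": {"deltas": [[0,0,-0.03,0,0,0],[0,0,-0.04,0,0,0],[0,0,-0.04,0,0,0],[0,0,0,0,0,0],[0,0,0,0,0,0]]}}

```text
clock: 22.55
tool_pos: [0.5137, 0.2853, 0.2539]
orientation: [180.0, -0.0, -29.2]
force: [0.5, -0.4, -1.0]
opening: 0.0175
gripper_force: 30.0
```

```bash
python3 f.py
python3 - <<'E'
from h import *
p=np.mean([shot("scene")[0].astype(float) for _ in range(6)],0);np.savez("scene6.npz",p=p)
h=proj("scene",[.5132,.286,.1]);print(h);u,v=int(h[0]),int(h[1])
t=get_obs()["tool_pos"]
for q in([.5132,.286,.1],t-[0,0,.131],t-[0,0,.08]):
    a=proj("scene",q);print((a[0]-u+40.5)*10,(a[1]-v+45.5)*10)
cv2.imwrite("pics/s6.png",cv2.resize(p[v-45:v+15,u-40:u+40].astype(np.uint8),(800,600),interpolation=cv2.INTER_CUBIC))
E
```

```text
[ 0.1824  0.0109 -1.5871 -0.0579  0.1442  0.      0.514   0.2857  0.255 ] [-1.7993e+02 -2.0000e-02 -2.9230e+01] 12.64754811048431 0.017950663591121973
(np.float64(345.9513462948854), np.float64(209.73915784434942))
414.5134629488541 462.3915784434942
424.703415538022 381.895335639889
457.6541883936102 189.4993465705295
```

View pics/s6.png

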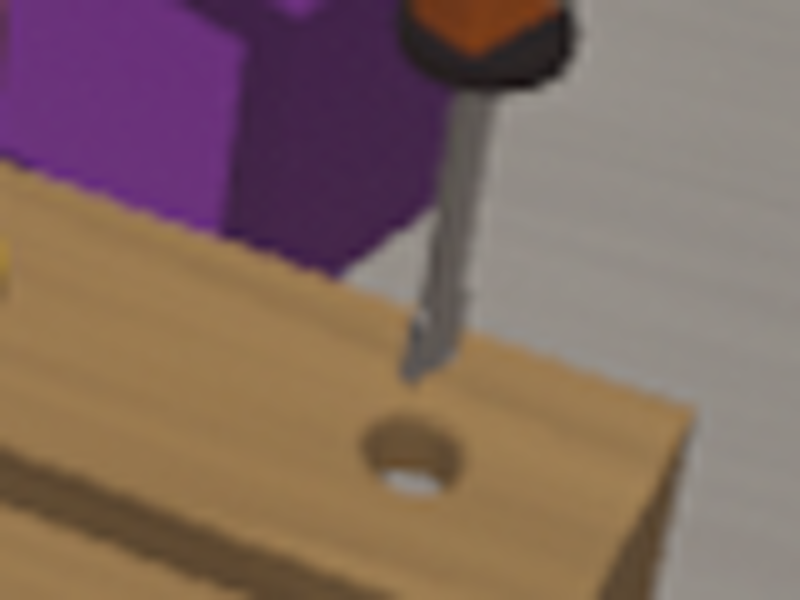

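The hole mouth is centred at about (412,455) and the blade's end at about (430,368).

Run:
```python
from h import *
f=lambda a,b,z: onz("scene",345-40+a/10-.5,209-45+b/10-.5,z)
t=f(430,368,.124);h=f(412,455,.1);print(t,h,h-t)
```

```text
[0.51081635 0.28549105 0.124     ] [0.51133148 0.28496607 0.1       ] [ 0.00051513 -0.00052498 -0.024     ]
```

Call:
{"api": "play_rows", "payload": {"deltas": [[0.0004,-0.0006,-0.015,0,0,0],[0,0,-0.015,0,0,0],[0,0,-0.01,0,0,0],[0,0,0,0,0,0]]}}

```text
clock: 23.65
tool_pos: [0.5128, 0.2841, 0.219]
orientation: [179.8, 0.1, -29.2]
force: [-0.1, 0.3, -1.8]
opening: 0.018
gripper_force: 30.0
```

Call:
{"api": "play_rows", "payload": {"deltas": [[0,0,-0.02,0,0,0],[0,0,-0.025,0,0,0],[0,0,-0.025,0,0,0],[0,0,-0.01,0,0,0],[0,0,-0.005,0,0,0],[0,0,0,0,0,0],[0,0,0,0,0,0]]}}

```text
clock: 24.35
tool_pos: [0.5141, 0.2852, 0.1542]
orientation: [-179.9, -0.0, -29.2]
force: [0.4, -0.1, -1.5]
opening: 0.0178
gripper_force: 30.0
```

Call:
{"api": "play_rows", "payload": {"deltas": [[0,0,-0.005,0,0,0],[0,0,-0.003,0,0,0],[0,0,0,0,0,0],[0,0,0,0,0,0]]}}

```text
clock: 24.75
tool_pos: [0.5136, 0.2848, 0.1469]
orientation: [180.0, -0.0, -29.2]
force: [0.0, -1.1, -1.7]
opening: 0.018
gripper_force: 30.0
```

Call:
{"api": "play_rows", "payload": {"deltas": [[0,0,-0.00125,0,0,0],[0,0,0,0,0,0],[0,0,0,0,0,0]]}}

```text
clock: 25.05
tool_pos: [0.5138, 0.2849, 0.1462]
orientation: [-180.0, -0.0, -29.2]
force: [-0.7, -1.1, 1.9]
opening: 0.0177
gripper_force: 30.0
```

The collar rests on the board. Now release and retreat upward.

Call:
{"api": "play_rows", "payload": {"deltas": [[0,0,0,0,0,0],[0,0,0,0,0,0],[0,0,0,0,0,0],[0,0,0,0,0,0],[0,0,0,0,0,0],[0,0,0,0,0,0],[0,0,0,0,0,0],[0,0,0,0,0,0]], "gripper": 1}}

```text
clock: 25.85
tool_pos: [0.5136, 0.2848, 0.1459]
orientation: [180.0, -0.0, -29.2]
force: [-0.5, -0.2, -0.2]
opening: 0.0765
gripper_force: 0.0
```

Call:
{"api": "play_rows", "payload": {"deltas": [[0,0,0.01,0,0,0],[0,0,0.02,0,0,0],[0,0,0.04,0,0,0],[0,0,0.05,0,0,0],[0,0,0.05,0,0,0],[0,0,0.03,0,0,0],[0,0,0,0,0,0],[0,0,0,0,0,0]]}}

```text
clock: 26.65
tool_pos: [0.5135, 0.2849, 0.3067]
orientation: [-179.9, -0.0, -29.2]
force: [0.2, -0.0, -0.6]
opening: 0.0875
gripper_force: 0.0
```

Run:
```python
from h import *
p,_=shot("scene");cv2.imwrite("pics/s7.png",cv2.resize(p,(800,600)));o=get_obs();print(o["tool_pos"],o["opening"],o["force"])
```

```text
[0.51323223 0.28464904 0.30561747] 0.08736997518410476 [ 0.57547453 -0.60281871 -0.30655449]
```

View pics/s7.png

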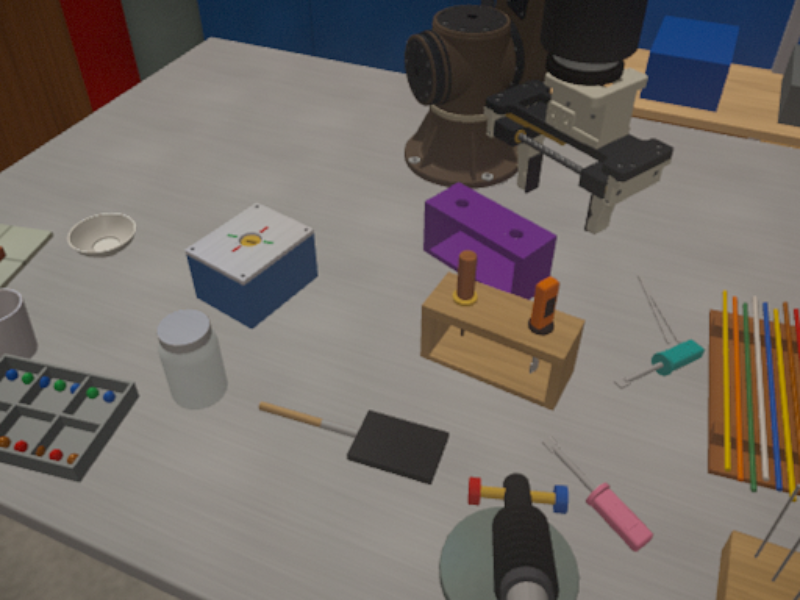

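The driver stands in its hole and the reamer, jar, paddle and box are untouched. The pink and turquoise drivers, which were balanced on their tips at the start, have fallen over. I'll check when that happened and hand in.

Run:
```python
from h import *
for n in "01256":
    p=np.load(f"scene{n}.npz")["p"].astype(np.uint8);h=cv2.cvtColor(p,cv2.COLOR_BGR2HSV)
    for nm,a,b in(("teal",(80,120,50),(95,255,255)),("pink",(165,70,120),(178,200,255))):
        m=cv2.inRange(h,a,b)[170:360,320:470];v,u=np.nonzero(m);print(n,nm,len(u),(u.mean()+320)*1.5625,(v.mean()+170)*1.5625)
close_job()
```

```text
0 teal 424 620.2609080188679 340.06485849056605
0 pink 280 545.1283482142858 378.0412946428571
1 teal 365 677.5342465753424 355.6678082191781
1 pink 633 619.9397709320695 514.114336492891
2 teal 366 677.6212431693989 355.72916666666663
2 pink 636 620.2093160377359 514.5489386792452
5 teal 367 677.5630108991826 355.7689032697548
5 pink 629 620.2429451510334 514.4723767885532
6 teal 366 677.6212431693989 355.72916666666663
6 pink 644 619.8830551242236 514.2663043478261
the job is handed in; nothing more can be done
```

I turned the screw to its stop with about 16 N of push; it sprang back up on the green marks, the orange screwdriver is back upright in its hole, and the job is handed in (verdict not shown); the pink and turquoise look-alikes, on their tips at the start, fell over before 6.2 s, and I don't think the arm touched them.

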